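Couple the crank to the cheese carousel and index it

TASK

The drive head on the cheese carousel is standing up out of mesh: push the crank round until its teeth line up with the gaps in the collar below (red marks over white tabs), then press the head down fully home. Then, using the crank only and without pushing on the platter or its cheeses, turn the carousel until the dish with the yellow block stands at the index bolt, and slide the bolt fully into the platter's notch. Leave the other cheeses and the tub around it where they are.

Things in the scene. Friction and masses are not known exactly. Their poses are not given: they have to be found in the camera images.
- stand: fixed dark steel stand of the carousel on the deck; origin on the carousel's vertical axis at deck height; its y axis points along the flat index arm (46 mm wide, reaching 235 mm from the axis) that carries the index bolt
- platter: wooden platter with metal rim band, 292 mm across, top 46 mm above the deck, with three white dishes and cheeses (83 mm from the axis, tops below 90 mm). Turns with joint carousel. Origin on the axis at deck height; its y axis points through the yellow block and the rim's only V notch (44 mm wide at the mouth, brass faces). Do not push on it
- carousel (a joint): angle of platter and collar about the vertical axis, rad, counter-clockwise from above; 0: yellow block and notch exactly at the bolt. Stops at -0.6 and 2.6; starts at 0.9 to 2.0, so turn it clockwise. 0.22 N m friction, stays where left; within about 0.1 of 0 the bolt's round nose finds the notch and centres the platter
- hub (a joint): how far the drive head has been pressed down its spindle, m: 0 raised (as at the start), 0.018 fully home. Rubs with about 7 N, so it stays where left; takes about 5 N of press on the black cap. Teeth out of line stop it at about 0.003
- crank (a joint): crank angle relative to the carousel, rad, counter-clockwise from above. Teeth face the gaps at 0 and 1.571 (every quarter turn), within 0.1. Starts at 0.35 to 1.22; no stop within a full turn. Raised, it turns lightly (0.04 N m) and leaves the carousel still; home, it carries the carousel with 0.1 play. Red marks on the head show its 4 teeth (one at the arm), white tabs on the collar the gaps
- handle (a point): a point on the axis of the crank's upright black handle (20 mm diameter, red top), 85 mm from the carousel's axis. The handle rises from the crank arm's top 22 mm below this point to 18 mm above it. This point is 168 mm above the deck with the head raised, 150 mm with it home
- cap (a point): centre of the top of the black cap (38 mm across at its top) on the carousel's axis, on which the head is pressed down; 175 mm above the deck when raised, 157 mm when home
- bolt (a joint): how far the index bolt has been slid towards the carousel's axis, m: 0 drawn right out, 0.024 fully in. Starts at 0 to 0.004; rubs with 3 N and stays where left. At any other platter angle the rim stops it at about 0.008
- bolt_post (a point): a point on the axis of the bolt's upright steel post (16 mm diameter, red ball of 22 mm on top), 105 mm above the deck; the ball's top is 135 mm above the deck and the post is free from 55 mm up. It stands 212 mm from the carousel's axis when the bolt is drawn out, and slides straight towards the axis, to 188 mm
- caciotta: loose round cheese, 101x97x46 mm, near the left front of the carousel; leave alone; origin under it
- scamorza: loose yellow pear-shaped cheese, 58 mm across, 73 mm high, right front; leave alone; origin under it
- olive_tub: loose green round tub, 93 mm across, 39 mm high, right rear; leave alone; origin under it

How it is judged (in metres and radians):
On the way, in this order (a step that is already met when the one before it is completed fails the run):
1. the drive head is meshed and pressed home (value of joint hub above 0.0155 m), for 0.2 s.
2. the yellow block has been cranked round to the bolt (value of joint carousel between -0.15 and 0.15 rad and value of joint hub above 0.0155 m), for 0.2 s.
3. the index bolt is fully in (value of joint bolt above 0.02 m), for 0.2 s.
At the end, for the whole second after the job is handed in: the drive head is home (at least 15.5 of its 18 mm), the yellow block stands at the bolt (platter within 0.1 rad of index, at rest) and the bolt is in its notch (at least 20 of its 24 mm) (value of joint hub above 0.0155 m and value of joint carousel between -0.1 and 0.1 rad and value of joint bolt above 0.02 m and velocity of joint carousel between -0.05 and 0.05 rad/s); the robot touches nothing.
It fails at once if the platter or a cheese on it is pushed by the robot (over 2 N) (contact force between any of the fingers, the arm and platter above 2 N).
It fails at once if the loose cheeses or the tub are moved more than 30 mm (distance of any of caciotta, scamorza, olive_tub from where it was at the start of the episode above 0.03 m).
It also fails if it takes over 66 s, if anything falls off the work surface, if the arm or the gripper's body presses on something with over 40 N, if the wrist force passes 120 N, or if a joint passes its speed limit or range.

ROBOT

A 7-joint arm with a two-finger parallel gripper is mounted at the origin on a cart in front of the work surface, level with it; the furniture and walls round the work are solid. World frame = base frame: x ahead of the robot, y to its left, z up, the work surface at z = 0. Lengths are in m, angles in degrees, forces in N, time in s.
With the tool pointing down it reaches from about 0.4 to 0.875 m from the base axis. Payload 6.5 kg.
Tool frame: the origin (TCP) lies at the very end of the fingers, on their centre line; the grasp point (between the pads) lies 19 mm behind it (env.hold_point_z is the distance from the TCP to the grasp point, in m); z points along the fingers, y is the line along which they close (so a half turn about z gives the same grasp; the last joint's range is limited). The gripper opens to 88 mm and grips with 3 to 60 N. Pads are 18 mm wide; open, the fingers measure 123 mm over their backs; the gripper's body (75 mm by 187 mm) begins 45 mm behind the grasp point.
Start: joints at [69.374, 30.733, -0.252, 88.115, 0.149, 61.152, -4.079], TCP at [0.188, -0.622, 0.239] pointing down, gripper open.
Joint ranges: [-154.64, 154.64], [-21.42, 123.67], [-72.66, 72.17], [13.99, 137.28], [-74.86, 254.86], [10.95, 109.41], [-158.01, 158.01]. Speed limits (degrees/s): [136.94, 136.94, 180, 180, 180, 180, 180].

INTERFACE

Orientations are given as [roll, pitch, yaw] about the fixed x, y, z axes, in that order (R = Rz(yaw) Ry(pitch) Rx(roll)).
In Python, from bench import env gives the robot as it stands.
- The arm moves only by the tool jog_arm, never from a script. Its argument "rows" is one flat list of numbers, 6 for each row, row after row: the shift along the tool's x, y, z in mm, then the turn, a rotation vector about the tool's x, y, z in degrees. A call has exactly 5 rows; each row is the pose to reach, as a shift and turn from the pose commanded when the call began, along the tool's axes at that moment; what a row does not reach only later rows make up. A row lasts 1/12 s, in which the tool goes at most 41.7 mm and 7.16 degrees, less where a joint would pass 70% of its speed; a pose out of reach is approached as far as the arm can. A call with a gripper value outside its range is refused whole. "gripper" is the opening, from 0 (shut) to 1 (fully open), set as the call begins (left out, the last holds). The fingers move at their own pace and stop on an object; "newtons" is the grip in N (left out, the last holds). Time passes only in rows, so rows that repeat a pose let the fingers close, or fill a call up. It gives the time, the measured TCP pose, the force, the opening and the grip force at its end, in the units of the state.
- env.observe(): the state, without advancing time (a new reading comes with each control period).
- env.camera(name): name is "scene" or "top"; returns (picture, depth): 400x640x3 uint8, red, green, blue; 400x640 float32, m along the optical axis (not along the pixel's ray), 0 where there is no reading.
- env.calibration(name): a dict with "K" (3x3 intrinsics, pixels), "R" (3x3) and "t" (3): a world point X has camera coordinates R X + t. Camera axes: x right, y down, z forward; pixel columns grow to the right and rows downward; lengths in m; the calibration is good to about 2 mm. A picture is of the moment at which its call begins. calibration takes no time and is no camera call.
- env.sign_off(): hands the job in; it is judged then, once.
The state is a dict: "time_s": time; "joint_pos": joint angles; "dq": joint speeds; "joint_efforts": joint torques, N m; "ee_pos": TCP position; "tool_rot": TCP orientation; "force": force on the tool from outside, world axes, zero at the start; "moment": the same for the moment, N m; "gripper_width": finger opening in m; "grasp_force": force on a finger pad.
Only numpy, scipy, OpenCV 4.12 (cv2) and the standard library are available. Lean on these libraries where they do the work, as an engineer would, in place of code of your own. Each camera call takes 0.05 s, during which the arm holds its last target. There are 200 camera calls.

## Working session

There is one attempt and no reset: what is moved stays moved. The work goes in short steps, Python scripts to look and compute and a tool call to move; the robot and the scene stay as the last step left them, time stands still between calls to the robot, and variables do not carry over. Pictures are saved under pics/ and viewed, at most 10 in all, crops included, and the job is handed in when it is done.

Besides the shell and the picture viewer there is one more tool, called after "Emit:" by a JSON object that holds its "fn" and its "kwargs", one argument or row to a line. jog_arm: Moves the arm, as the interface text tells. Its arguments: {"type":"object","properties":{"rows":{"type":"array","items":{"type":"number"}},"gripper":{"type":"number"},"newtons":{"type":"number"}},"required":["rows"]}

```bash
mkdir -p pics; ls; python3 - <<'E'
from bench import env
import cv2,numpy as np
for n in("top","scene"):
    p,d=env.camera(n); c=env.calibration(n)
    cv2.imwrite(f"pics/{n}0.png",p[:,:,::-1]); np.savez(f"{n}0.npz",p=p,d=d,**c)
    print(n,c)
o=env.observe();print(o)
E
```

```text
pics
top {'K': array([[391.9528871 ,   0.        , 321.43306553],
       [  0.        , 391.9528871 , 196.6000041 ],
       [  0.        ,   0.        ,   1.        ]]), 'R': array([[ 0.01436127, -0.99988707,  0.00442758],
       [-0.98896786, -0.01485706, -0.1473833 ],
       [ 0.14743243, -0.00226213, -0.98906954]]), 't': array([-0.07638652,  0.5254478 ,  1.10126032])}
scene {'K': array([[520.84919872,   0.        , 317.75082873],
       [  0.        , 520.84919872, 203.88573111],
       [  0.        ,   0.        ,   1.        ]]), 'R': array([[-0.59877774,  0.80082959,  0.0117126 ],
       [ 0.67493455,  0.51241173, -0.53094027],
       [-0.43119435, -0.31000997, -0.8473283 ]]), 't': array([ 0.35552813, -0.24158122,  1.68945379])}
{'time_s': 0.1, 'joint_pos': array([69.37308402, 30.77509574, -0.25249881, 88.16122403,  0.14953307,
       61.15040535, -4.07838092]), 'dq': array([-0.01466126, -0.0692391 , -0.02943982, -0.07890331, -0.00085197,
        0.02380089, -0.1124233 ]), 'joint_efforts': array([ 1.59978204e-03, -5.72084391e+01,  9.93461609e-01, -2.52234918e+01,
       -5.61705104e-02,  1.33588677e-02,  3.70670193e-06]), 'ee_pos': array([ 0.18805863, -0.62166246,  0.23793099]), 'tool_rot': array([-1.79913938e+02,  7.81045196e-03,  1.68378316e+01]), 'force': array([-0.42255789,  0.21557932,  0.11453409]), 'moment': array([0.02991262, 0.01216142, 0.02997483]), 'grasp_force': 0.0, 'gripper_width': 0.08807802652982527}
```

View pics/top0.png

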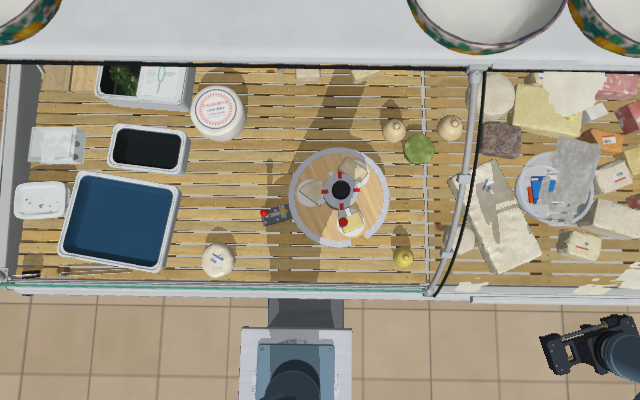

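View pics/scene0.png

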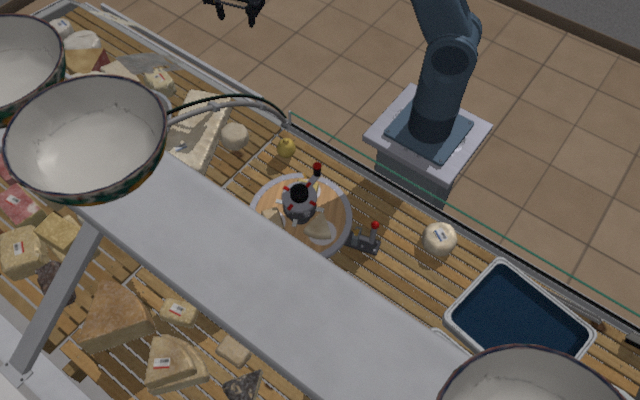

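The top view shows the cap at about (341,189), the handle's red top at about (343,222) and the bolt's ball at about (265,213). The shelf and front glass frame the work. I'll zoom in and measure.

```bash
cat > h.py <<'E'
import numpy as np,cv2
def back(c,u,v,z=None,d=None):
    """pixel -> world, on plane z or at depth d"""
    K,R,t=c['K'],c['R'],c['t']
    r=R.T@np.linalg.solve(K,np.array([u,v,1.])); o=-R.T@t
    return o+r*((z-o[2])/r[2] if d is None else d)
def proj(c,X):
    q=c['K']@(c['R']@np.asarray(X,float)+c['t']); return q[:2]/q[2]
E
python3 - <<'E'
import numpy as np,cv2
from h import *
T=np.load("top0.npz");S=np.load("scene0.npz")
a=cv2.resize(T['p'][135:285,240:440],None,fx=4,fy=4,interpolation=cv2.INTER_CUBIC)
cv2.imwrite("pics/topz.png",a[:,:,::-1])
b=cv2.resize(S['p'][145:270,230:400],None,fx=4.7,fy=4.7,interpolation=cv2.INTER_CUBIC)
cv2.imwrite("pics/scz.png",b[:,:,::-1])
for n,c in(("top",T),("scene",S)):
    p=c['p'].astype(int);m=((p[...,0]>120)&(p[...,1]<70)&(p[...,2]<70)).astype(np.uint8)
    k,l,s,ce=cv2.connectedComponentsWithStats(m)
    for i in range(1,k):
        if s[i,4]>=4:
            u,v=ce[i]; 
            if 240<u<440 and 130<v<285: print(n,s[i],ce[i].round(1),back(c,u,v,d=np.median(c['d'][l==i])).round(3))
# height map at coarse places
d=T['d'];
for v in range(10,300,20):
    print(v,[ (int(1000*back(T,u,v,d=d[v,u])[2]) if d[v,u]>0 else None) for u in range(180,480,20)])
print(back(T,341,189,d=d[189,341]),back(T,180,10,d=d[10,180]),back(T,340,295,d=d[295,340]))
E
```

```text
top [338 172   4   6  20] [339.2 174.6] [ 0.57  -0.115  0.147]
top [353 188   7   4  19] [355.8 189.6] [ 0.53  -0.159  0.148]
top [322 190   6   4  19] [324.4 191.1] [ 0.525 -0.076  0.147]
top [340 203   3   7  19] [341.1 206.3] [ 0.485 -0.12   0.148]
top [260 210   8   7  43] [263.7 212.6] [0.467 0.084 0.132]
top [339 217   9   9  57] [342.9 221.4] [ 0.443 -0.123  0.186]
scene [283 186   5   4  12] [285.2 187.4] [ 0.53  -0.158  0.149]
scene [374 221   5   4  14] [376.1 222.7] [0.467 0.091 0.136]
10 [437, 440, 439, 439, 442, 437, 439, 438, 438, 438, 438, 439, 554, 460, 457]
30 [440, 439, 439, 439, 438, 438, 441, 440, 440, 439, 438, 438, 440, 550, 461]
50 [434, 437, 433, 437, 435, 435, 433, 436, 435, 437, 435, 436, 437, 438, 512]
70 [94, -3, 0, -1, -1, 38, 37, 7, 0, 40, 30, 0, 405, 406, 407]
90 [89, -2, 74, 0, 1, 0, 0, 0, 1, -5, 0, -2, 0, 0, 0]
110 [12, 74, 79, 74, -2, 0, 2, 0, -2, -1, 0, -2, 1, 0, 0]
130 [58, 70, 78, 23, 0, -1, 0, 2, 0, 3, 0, 73, -81, 49, 68]
150 [59, -3, -82, -82, -77, -77, -7, -2, 45, 0, 0, 0, 36, -2, 0]
170 [60, -2, 0, 0, 1, 0, 47, 47, 78, 86, 43, 0, -3, -3, -1]
190 [0, 0, 0, 5, -1, -2, 82, 78, 175, 44, 46, 0, -3, 3, 307]
210 [0, 0, 0, 0, -2, 55, 47, 44, 146, 45, 45, -12, -80, -15, 280]
230 [-2, -1, 2, -2, -2, -2, 0, 43, 49, 49, 3, -4, 0, -6, 253]
250 [-3, -1, 39, 0, 2, -2, 0, 0, 1, 0, 2, 55, 0, 181, 44]
270 [0, -3, 43, -1, 0, -13, -80, -78, -77, -75, -4, -3, 1, 128, 0]
290 [-8, -9, -5, -14, -18, 20, 79, 80, 82, 76, 78, 81, 77, -6, 68]
[ 0.5264907  -0.11821162  0.17642448] [0.84452188 0.22383031 0.43709654] [ 0.24370352 -0.1271687  -0.00750817]
```

View pics/topz.png

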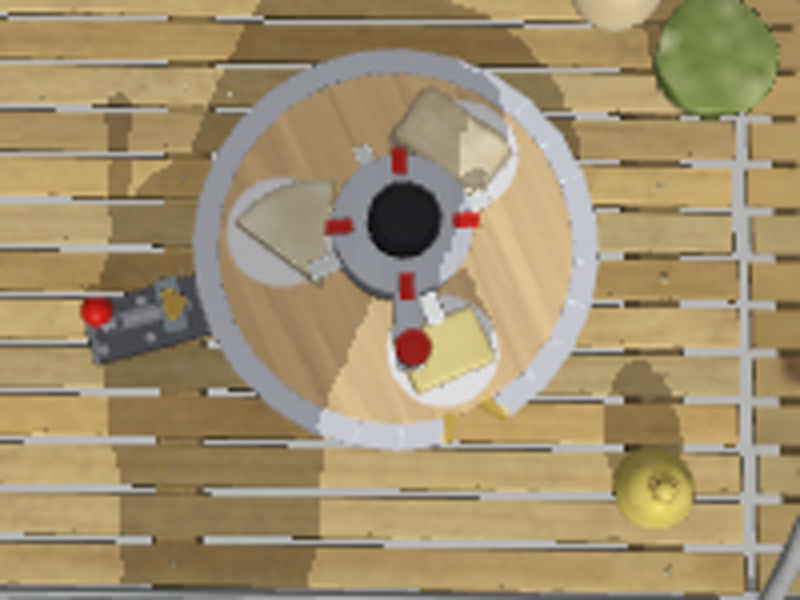

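View pics/scz.png

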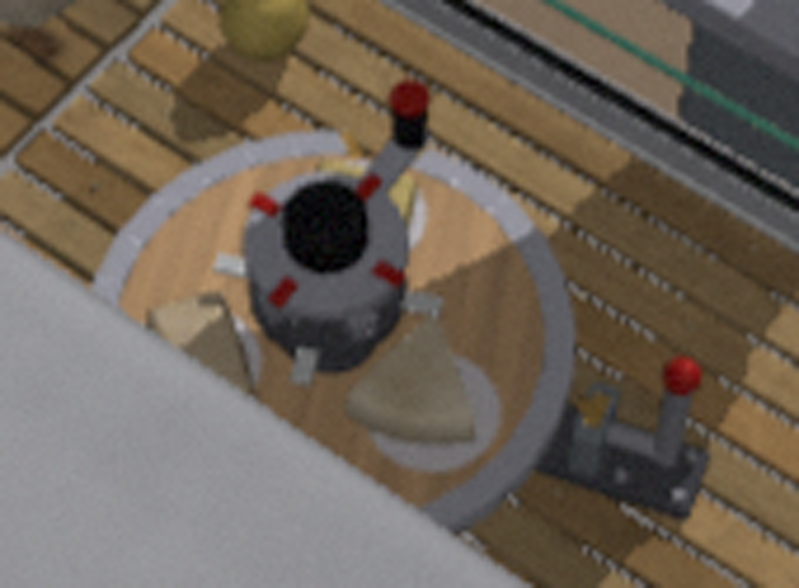

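The zooms show the red marks at about (400,160), (466,220), (407,286) and (339,227). The white tabs are at about (363,153), (478,200), (432,305) and (325,267). The notch is near (475,408) and the handle near (412,348). Next I'll compute the angles.

```bash
python3 - <<'E'
import numpy as np
from h import *
T=np.load("top0.npz");d=T['d'];A=np.array([.527,-.118])
tz=lambda x,y:(240+x/4-.375,135+y/4-.375)
for n,x,y in [("tab",363,153),("tab",478,200),("tab",432,305),("tab",325,267),("mark",400,160),("mark",466,220),("mark",407,286),("mark",339,227),("notchL",445,425),("notchR",497,405),("yel",452,350),("ball",97,312),("handle",412,348)]:
    u,v=tz(x,y);ui,vi=round(u),round(v)
    dd=np.median(d[vi-1:vi+2,ui-1:ui+2]);P=back(T,u,v,d=dd);e=P[:2]-A
    print(n,P.round(3),"r",np.hypot(*e).round(3),"ang",np.degrees(np.arctan2(e[1],e[0])).round(1))
for z in (.08,.09,.1,.11): 
    print(z,[ (lambda e:(np.hypot(*e).round(3),np.degrees(np.arctan2(e[1],e[0])).round(1)))(back(T,*tz(x,y),z=z)[:2]-A) for x,y in[(363,153),(478,200),(432,305),(325,267)]])
# platter rim centre check: 
E
```

```text
tab [ 0.585 -0.092  0.099] r 0.063 ang 24.0
tab [ 0.552 -0.172  0.101] r 0.06 ang -65.0
tab [ 0.479 -0.141  0.101] r 0.053 ang -154.7
tab [ 0.504 -0.067  0.101] r 0.056 ang 114.3
mark [ 0.57  -0.116  0.148] r 0.043 ang 3.0
mark [ 0.53  -0.16   0.148] r 0.042 ang -85.6
mark [ 0.486 -0.121  0.149] r 0.041 ang -175.9
mark [ 0.524 -0.076  0.147] r 0.042 ang 93.5
notchL [ 0.399 -0.154  0.045] r 0.133 ang -164.1
notchR [ 0.414 -0.191  0.045] r 0.135 ang -147.0
yel [ 0.451 -0.157  0.073] r 0.086 ang -153.0
ball [0.467 0.083 0.134] r 0.21 ang 106.6
handle [ 0.442 -0.122  0.185] r 0.085 ang -177.0
0.08 [(np.float64(0.067), np.float64(22.2)), (np.float64(0.063), np.float64(-62.6)), (np.float64(0.052), np.float64(-152.1)), (np.float64(0.055), np.float64(111.6))]
0.09 [(np.float64(0.065), np.float64(23.1)), (np.float64(0.062), np.float64(-63.7)), (np.float64(0.052), np.float64(-153.4)), (np.float64(0.055), np.float64(112.9))]
0.1 [(np.float64(0.063), np.float64(24.0)), (np.float64(0.06), np.float64(-64.9)), (np.float64(0.053), np.float64(-154.6)), (np.float64(0.056), np.float64(114.2))]
0.11 [(np.float64(0.061), np.float64(25.0)), (np.float64(0.058), np.float64(-66.1)), (np.float64(0.054), np.float64(-155.8)), (np.float64(0.056), np.float64(115.5))]
```

```bash
python3 - <<'E'
import numpy as np
from h import *
T=np.load("top0.npz");S=np.load("scene0.npz")
p=T['p'].astype(int)
print("rail")
for v in range(80,300,20):
    best=[back(T,u,v,d=T['d'][v,u]) for u in range(425,485) if T['d'][v,u]>0]
    b=max(best,key=lambda q:q[2]); print(v,b.round(3))
print("front glass, top")
for u in (250,340,400):
    print(u,[(v,back(T,u,v,d=T['d'][v,u]).round(3).tolist(),p[v,u].tolist()) for v in range(276,298,3)])
print("scene green")
q=S['p'].astype(int);g=(q[...,1]-q[...,0]>25)&(q[...,1]-q[...,2]>5)
ys,xs=np.nonzero(g)
for x in range(290,640,40):
    for y in ys[xs==x][:3]: print(x,y,back(S,x,y,d=S['d'][y,x]).round(3))
P=np.array([back(S,u,v,d=S['d'][v,u]) for v in range(0,400,4) for u in range(0,640,4) if S['d'][v,u]>0])
m=(P[:,0]>.2)&(P[:,0]<.36)&(P[:,1]>-.5)&(P[:,1]<.4)&(P[:,2]>.05);print(P[m].round(2)[:40].tolist())
E
```

```text
rail
80 [ 0.716 -0.395  0.414]
100 [ 0.677 -0.394  0.403]
120 [ 0.64  -0.396  0.389]
140 [ 0.601 -0.397  0.376]
160 [ 0.563 -0.395  0.356]
180 [ 0.523 -0.397  0.337]
200 [ 0.484 -0.395  0.309]
220 [ 0.442 -0.394  0.277]
240 [ 0.398 -0.398  0.234]
260 [ 0.351 -0.397  0.19 ]
280 [ 0.298 -0.398  0.111]
front glass, top
250 [(276, [0.295, 0.137, -0.003], [181, 156, 107]), (279, [0.286, 0.137, -0.003], [186, 161, 108]), (282, [0.277, 0.138, -0.011], [90, 93, 92]), (285, [0.27, 0.133, 0.015], [121, 122, 124]), (288, [0.267, 0.121, 0.08], [79, 148, 131]), (291, [0.252, 0.136, -0.005], [198, 201, 203]), (294, [0.243, 0.136, -0.011], [189, 192, 193]), (297, [0.231, 0.141, -0.043], [191, 189, 187])]
340 [(276, [0.298, -0.127, -0.004], [172, 145, 93]), (279, [0.29, -0.126, 0.002], [180, 154, 105]), (282, [0.278, -0.129, -0.056], [139, 136, 129]), (285, [0.273, -0.126, 0.005], [124, 126, 126]), (288, [0.264, -0.127, -0.008], [178, 181, 179]), (291, [0.258, -0.126, 0.022], [144, 165, 160]), (294, [0.358, -0.066, 1.167], [196, 198, 200]), (297, [0.235, -0.129, -0.033], [195, 197, 199])]
400 [(276,
[... 895 characters left out ...]
[0.33, -0.37, 0.12], [0.31, -0.37, 0.11], [0.27, -0.39, 0.06], [0.27, -0.36, 0.08], [0.27, -0.35, 0.09], [0.31, -0.38, 0.08], [0.29, -0.37, 0.07], [0.27, -0.36, 0.06], [0.27, -0.33, 0.08], [0.27, -0.3, 0.08], [0.27, -0.27, 0.09], [0.26, -0.24, 0.08], [0.27, -0.22, 0.08], [0.27, -0.19, 0.08], [0.36, -0.3, 0.07], [0.35, -0.29, 0.07], [0.27, -0.16, 0.09], [0.36, -0.29, 0.06], [0.35, -0.28, 0.06], [0.27, -0.15, 0.08], [0.26, -0.12, 0.08], [0.26, -0.09, 0.08], [0.27, -0.06, 0.08], [0.27, -0.05, 0.08], [0.27, -0.02, 0.08], [0.26, 0.0, 0.08], [0.27, 0.02, 0.08], [0.27, 0.05, 0.08], [0.27, 0.07, 0.08], [0.26, 0.1, 0.08], [0.27, 0.11, 0.08], [0.26, 0.14, 0.08], [0.26, 0.16, 0.08], [0.27, 0.18, 0.08]]
```

```bash
cat >> h.py <<'E'
def plan(p0,y0,vias):
    """vias: list of (xyz m, yaw deg), one per 5-row call; prints end row and linearly interpolated rows"""
    p0=np.array(p0,float)
    for p,y in vias:
        p=np.array(p,float);c,s=np.cos(np.radians(y0)),np.sin(np.radians(y0))
        R=np.array([[c,s,0],[s,-c,0],[0,0,-1]]); d=R.T@(p-p0)*1000; w=-(y-y0)
        print([round(float(x),1) for k in range(1,6) for x in [*(d*k/5),0,0,w*k/5]])
        p0,y0=p,y
E
python3 - <<'E'
from h import *
a=np.array([.188,-.622,.36]);b=np.array([.442,-.123,.36])
plan([.188,-.622,.239],16.84,[(a,51.84),(a+(b-a)/3,86.84),(a+(b-a)*2/3,121.84),(b,156.84),([.442,-.123,.25],183.5)])
E
```

```text
[0.0, 0.0, -24.2, 0.0, 0.0, -7.0, 0.0, 0.0, -48.4, 0.0, 0.0, -14.0, 0.0, 0.0, -72.6, 0.0, 0.0, -21.0, 0.0, 0.0, -96.8, 0.0, 0.0, -28.0, 0.0, 0.0, -121.0, 0.0, 0.0, -35.0]
[36.6, -7.2, 0.0, 0.0, 0.0, -7.0, 73.2, -14.5, 0.0, 0.0, 0.0, -14.0, 109.9, -21.7, 0.0, 0.0, 0.0, -21.0, 146.5, -29.0, 0.0, 0.0, 0.0, -28.0, 183.1, -36.2, 0.0, 0.0, 0.0, -35.0]
[34.1, 15.1, 0.0, 0.0, 0.0, -7.0, 68.3, 30.1, 0.0, 0.0, 0.0, -14.0, 102.4, 45.2, 0.0, 0.0, 0.0, -21.0, 136.6, 60.3, 0.0, 0.0, 0.0, -28.0, 170.7, 75.4, 0.0, 0.0, 0.0, -35.0]
[19.3, 31.9, 0.0, 0.0, 0.0, -7.0, 38.7, 63.9, 0.0, 0.0, 0.0, -14.0, 58.0, 95.8, 0.0, 0.0, 0.0, -21.0, 77.3, 127.7, 0.0, 0.0, 0.0, -28.0, 96.6, 159.7, 0.0, 0.0, 0.0, -35.0]
[0.0, 0.0, 22.0, 0.0, 0.0, -5.3, 0.0, 0.0, 44.0, 0.0, 0.0, -10.7, 0.0, 0.0, 66.0, 0.0, 0.0, -16.0, 0.0, 0.0, 88.0, 0.0, 0.0, -21.3, 0.0, 0.0, 110.0, 0.0, 0.0, -26.7]
```

Emit:
{"fn": "jog_arm", "kwargs": {
  "rows": [0,0,-24,0,0,-7,0,0,-48,0,0,-14,0,0,-73,0,0,-21,0,0,-97,0,0,-28,0,0,-121,0,0,-35],
  "gripper": 1
}}

```text
time_s: 0.52
ee_pos: [0.188, -0.6218, 0.3605]
tool_rot: [-180.0, -0.0, 52.2]
force: [0.8, 0.3, -0.3]
gripper_width: 0.0882
grasp_force: 0.0
```

Emit:
{"fn": "jog_arm", "kwargs": {
  "rows": [37,-7,0,0,0,-7,73,-14,0,0,0,-14,110,-22,0,0,0,-21,147,-29,0,0,0,-28,183,-36,0,0,0,-35]
}}

```text
time_s: 0.93
ee_pos: [0.2734, -0.454, 0.3594]
tool_rot: [-180.0, -0.0, 87.2]
force: [0.2, -0.1, 0.0]
gripper_width: 0.0888
grasp_force: 0.0
```

Tracking is good, so I'll carry on.

Emit:
{"fn": "jog_arm", "kwargs": {
  "rows": [34,15,0,0,0,-7,68,30,0,0,0,-14,102,45,0,0,0,-21,137,60,0,0,0,-28,171,75,0,0,0,-35]
}}

```text
time_s: 1.35
ee_pos: [0.3575, -0.2875, 0.3595]
tool_rot: [-180.0, -0.0, 122.2]
force: [0.2, 0.2, -0.0]
gripper_width: 0.0884
grasp_force: 0.0
```

Emit:
{"fn": "jog_arm", "kwargs": {
  "rows": [19,32,0,0,0,-7,39,64,0,0,0,-14,58,96,0,0,0,-21,77,128,0,0,0,-28,97,160,0,0,0,-35]
}}

```text
time_s: 1.77
ee_pos: [0.4423, -0.1211, 0.3597]
tool_rot: [-180.0, 0.0, 157.2]
force: [1.4, 0.1, 0.1]
gripper_width: 0.088
grasp_force: 0.0
```

Emit:
{"fn": "jog_arm", "kwargs": {
  "rows": [0,0,22,0,0,-5,0,0,44,0,0,-11,0,0,66,0,0,-16,0,0,88,0,0,-22,0,0,110,0,0,-26.5]
}}

```text
time_s: 2.18
ee_pos: [0.4418, -0.1225, 0.2486]
tool_rot: [-180.0, -0.0, -176.4]
force: [0.2, -0.5, 0.8]
gripper_width: 0.0881
grasp_force: 0.0
```

```bash
python3 - <<'E'
from bench import env
o=env.observe();print(o['ee_pos'],o['tool_rot'],o['joint_pos'])
E
```

```text
[ 0.44175584 -0.12252686  0.24855867] [-1.79997607e+02 -1.72778885e-02 -1.76355765e+02] [ 47.99167838  16.2123799  -44.21942474 113.44006948  13.65970929
  55.57655466  90.75164808]
```

Emit:
{"fn": "jog_arm", "kwargs": {
  "rows": [0,0,25,0,0,0,0,0,50,0,0,0,0,0,75,0,0,0,0,0,95,0,0,0,0,0,95,0,0,0]
}}

```text
time_s: 2.6
ee_pos: [0.4393, -0.1221, 0.1514]
tool_rot: [179.8, -0.4, -176.6]
force: [-0.2, -0.0, 0.1]
gripper_width: 0.0881
grasp_force: 0.0
```

Emit:
{"fn": "jog_arm", "kwargs": {
  "rows": [0,0,0,0,0,0,0,0,0,0,0,0,0,0,0,0,0,0,0,0,0,0,0,0,0,0,0,0,0,0],
  "gripper": 0,
  "newtons": 6
}}

```text
time_s: 3.02
ee_pos: [0.4427, -0.1229, 0.1556]
tool_rot: [-179.9, 0.1, -176.7]
force: [0.9, 0.7, -0.6]
gripper_width: 0.0572
grasp_force: 0.0
```

Emit:
{"fn": "jog_arm", "kwargs": {
  "rows": [0,0,0,0,0,0,0,0,0,0,0,0,0,0,0,0,0,0,0,0,0,0,0,0,0,0,0,0,0,0]
}}

```text
time_s: 3.43
ee_pos: [0.4421, -0.1226, 0.1547]
tool_rot: [180.0, -0.0, -176.7]
force: [-0.5, 0.6, -0.3]
gripper_width: 0.0235
grasp_force: 0.0
```

```bash
python3 - <<'E'
from h import *
from bench import env
o=env.observe();p=o['ee_pos'];A=np.array([.527,-.118]);e=p[:2]-A
print(p,o['tool_rot'],o['gripper_width'],o['grasp_force'],o['force'],np.hypot(*e),np.degrees(np.arctan2(e[1],e[0])),o['joint_pos'])
t0=np.degrees(np.arctan2(e[1],e[0]))%360
for T in(204.6,):
    plan(p,o['tool_rot'][2]%360,[((*(A+.085*np.array([np.cos(np.radians(t)),np.sin(np.radians(t))])),p[2]),t) for t in np.linspace(t0,T,3)[1:]])
E
```

```text
[ 0.44206922 -0.12260389  0.15471458] [ 1.79999664e+02 -5.04706752e-03 -1.76665896e+02] 0.023516837024774626 0.0 [-0.45722658  0.61911716 -0.2750097 ] 0.08505546962688254 -176.89717521438206 [ 42.88496218  24.63153815 -39.82728942 118.47345345  22.4356545
  44.38371671  82.61164684]
[-0.3, -3.2, 0.0, 0.0, 0.0, -2.1, -0.6, -6.3, 0.0, 0.0, 0.0, -4.2, -0.9, -9.5, 0.0, 0.0, 0.0, -6.3, -1.2, -12.7, 0.0, 0.0, 0.0, -8.4, -1.5, -15.9, 0.0, 0.0, 0.0, -10.5]
[-0.3, -3.2, 0.0, 0.0, 0.0, -2.1, -0.6, -6.3, 0.0, 0.0, 0.0, -4.3, -0.9, -9.5, 0.0, 0.0, 0.0, -6.4, -1.2, -12.7, 0.0, 0.0, 0.0, -8.6, -1.5, -15.9, 0.0, 0.0, 0.0, -10.7]
```

Emit:
{"fn": "jog_arm", "kwargs": {
  "rows": [0,0,0,0,0,0,0,0,0,0,0,0,0,-5,0,0,0,-4,-1,-10,0,0,0,-7,-1.5,-16,0,0,0,-10.5]
}}

```text
time_s: 3.85
ee_pos: [0.4446, -0.1382, 0.1547]
tool_rot: [180.0, 0.0, -166.0]
force: [1.0, 1.4, -1.7]
gripper_width: 0.0194
grasp_force: 6.0
```

Emit:
{"fn": "jog_arm", "kwargs": {
  "rows": [0,-3,0,0,0,-2,0,-6,0,0,0,-4,-1,-10,0,0,0,-6,-1.5,-16,0,0,0,-10.5,-1.5,-16,0,0,0,-10.5]
}}

```text
time_s: 4.27
ee_pos: [0.4505, -0.1542, 0.1547]
tool_rot: [-180.0, 0.1, -155.5]
force: [1.6, 1.0, 0.6]
gripper_width: 0.0196
grasp_force: 6.0
```

```bash
cat > st.py <<'E'
from h import *
from bench import env
import sys
o=env.observe();p=o['ee_pos'];A=np.array([.527,-.118]);e=p[:2]-A
print(p.round(4),o['tool_rot'].round(1),"w",o['gripper_width'],o['grasp_force'],o['force'].round(1),"r",np.hypot(*e).round(4),"ang",np.degrees(np.arctan2(e[1],e[0])).round(2),o['joint_pos'].round(0),o['time_s'])
if len(sys.argv)>1:
    c,d=env.camera("top"); x=cv2.resize(c[135:285,240:440],None,fx=4,fy=4,interpolation=cv2.INTER_CUBIC)
    cv2.imwrite(f"pics/{sys.argv[1]}t.png",x[:,:,::-1]); np.savez(sys.argv[1]+"t.npz",p=c,d=d,**env.calibration("top"))
    c,d=env.camera("scene"); x=cv2.resize(c[145:270,230:400],None,fx=4.7,fy=4.7,interpolation=cv2.INTER_CUBIC)
    cv2.imwrite(f"pics/{sys.argv[1]}s.png",x[:,:,::-1]); np.savez(sys.argv[1]+"s.npz",p=c,d=d,**env.calibration("scene"))
E
python3 st.py
```

```text
[ 0.4505 -0.1542  0.1547] [-1.800e+02  1.000e-01 -1.555e+02] w 0.01963154932739815 5.999236986972392 [1.6 1.  0.6] r 0.0846 ang -154.71 [ 49.  27. -44. 116.  26.  46. 104.] 4.2667
```

Emit:
{"fn": "jog_arm", "kwargs": {
  "rows": [0,0,0,0,0,0,0,0,0,0,0,0,0,0,0,0,0,0,0,0,0,0,0,0,0,0,0,0,0,0],
  "gripper": 0.6
}}

```text
time_s: 4.68
ee_pos: [0.4497, -0.1536, 0.1547]
tool_rot: [-180.0, -0.0, -155.7]
force: [0.6, -0.6, -0.3]
gripper_width: 0.0506
grasp_force: 0.0
```

Emit:
{"fn": "jog_arm", "kwargs": {
  "rows": [0,0,-10,0,0,0,0,0,-30,0,0,0,0,0,-50,0,0,0,0,0,-70,0,0,0,0,0,-70,0,0,0]
}}

```text
time_s: 5.1
ee_pos: [0.452, -0.1538, 0.2286]
tool_rot: [-179.8, 0.2, -155.7]
force: [0.7, -0.2, 0.1]
gripper_width: 0.053
grasp_force: 0.0
```

```bash
python3 st.py; python3 - <<'E'
from h import *
from bench import env
o=env.observe();p=o['ee_pos'];plan(p,o['tool_rot'][2],[((.527,-.118,p[2]),o['tool_rot'][2])])
E
```

```text
[ 0.452  -0.1538  0.2286] [-179.8    0.2 -155.7] w 0.05299477048579458 0.0 [ 0.7 -0.2  0.1] r 0.0831 ang -154.44 [ 53.  21. -48. 112.  19.  55. 110.] 5.1
[-16.6, 0.4, 0.0, 0.0, 0.0, -0.0, -33.2, 0.7, 0.0, 0.0, 0.0, -0.0, -49.8, 1.1, 0.0, 0.0, 0.0, -0.0, -66.5, 1.4, 0.0, 0.0, 0.0, -0.0, -83.1, 1.8, 0.0, 0.0, 0.0, -0.0]
```

Emit:
{"fn": "jog_arm", "kwargs": {
  "rows": [-17,0,0,0,0,0,-34,0,0,0,0,0,-51,1,0,0,0,0,-68,1,0,0,0,0,-85,1,0,0,0,0],
  "gripper": 0
}}

```text
time_s: 5.52
ee_pos: [0.5273, -0.1173, 0.2247]
tool_rot: [180.0, -0.0, -155.7]
force: [-0.0, 0.1, 0.4]
gripper_width: 0.0218
grasp_force: 0.0
```

Emit:
{"fn": "jog_arm", "kwargs": {
  "rows": [0,0,0,0,0,0,0,0,10,0,0,0,0,0,20,0,0,0,0,0,30,0,0,0,0,0,40,0,0,0]
}}

```text
time_s: 5.93
ee_pos: [0.5256, -0.1185, 0.1831]
tool_rot: [180.0, -0.1, -155.7]
force: [0.0, 0.3, -0.8]
gripper_width: 0.0001
grasp_force: 0.0
```

Emit:
{"fn": "jog_arm", "kwargs": {
  "rows": [0,0,3,0,0,0,0,0,6,0,0,0,0,0,9,0,0,0,0,0,12,0,0,0,0,0,14,0,0,0]
}}

```text
time_s: 6.35
ee_pos: [0.5268, -0.1178, 0.1709]
tool_rot: [-180.0, -0.0, -155.7]
force: [-3.5, 0.6, 4.9]
gripper_width: 0.0003
grasp_force: 2.4
```

```bash
python3 st.py
```

```text
[ 0.5268 -0.1178  0.1709] [-180.    -0.  -155.7] w 0.000264677109395022 2.354318527441137 [-3.5  0.6  4.9] r 0.0003 ang 146.36 [ 41.  32. -44. 106.  27.  53.  99.] 6.35
```

Emit:
{"fn": "jog_arm", "kwargs": {
  "rows": [0,0,2,0,0,0,0,0,4,0,0,0,0,0,6,0,0,0,0,0,8,0,0,0,0,0,9,0,0,0]
}}

```text
time_s: 6.77
ee_pos: [0.5268, -0.1178, 0.1615]
tool_rot: [-180.0, -0.0, -155.7]
force: [-3.9, -0.6, 4.0]
gripper_width: 0.0003
grasp_force: 2.2
```

Past 0.172 with a low force, so it is meshed. I'll press it to the stop.

Emit:
{"fn": "jog_arm", "kwargs": {
  "rows": [0,0,2,0,0,0,0,0,4,0,0,0,0,0,6,0,0,0,0,0,7,0,0,0,0,0,7,0,0,0]
}}

```text
time_s: 7.18
ee_pos: [0.527, -0.1178, 0.1572]
tool_rot: [-179.9, -0.1, -155.7]
force: [-12.9, -2.0, 32.2]
gripper_width: 0.0003
grasp_force: 15.8
```

Emit:
{"fn": "jog_arm", "kwargs": {
  "rows": [0,0,0,0,0,0,0,0,0,0,0,0,0,0,0,0,0,0,0,0,0,0,0,0,0,0,0,0,0,0]
}}

```text
time_s: 7.6
ee_pos: [0.5269, -0.1178, 0.1571]
tool_rot: [-179.9, -0.1, -155.7]
force: [-11.4, -0.3, 31.3]
gripper_width: 0.0006
grasp_force: 15.5
```

Emit:
{"fn": "jog_arm", "kwargs": {
  "rows": [0,0,-5,0,0,0,0,0,-20,0,0,0,0,0,-40,0,0,0,0,0,-65,0,0,0,0,0,-65,0,0,0],
  "gripper": 0.8
}}

```text
time_s: 8.02
ee_pos: [0.5298, -0.1175, 0.2234]
tool_rot: [-179.8, 0.4, -155.6]
force: [1.4, 0.1, -0.2]
gripper_width: 0.0319
grasp_force: 0.0
```

Emit:
{"fn": "jog_arm", "kwargs": {
  "rows": [17,0,0,0,0,0,34,0,0,0,0,0,51,-1,0,0,0,0,68,-1,0,0,0,0,85,-1,0,0,0,0]
}}

```text
time_s: 8.43
ee_pos: [0.4494, -0.1538, 0.2191]
tool_rot: [180.0, 0.1, -155.6]
force: [-0.4, -0.4, -0.3]
gripper_width: 0.0654
grasp_force: 0.0
```

Emit:
{"fn": "jog_arm", "kwargs": {
  "rows": [0,0,0,0,0,0,0,0,25,0,0,0,0,0,50,0,0,0,0,0,70,0,0,0,0,0,82,0,0,0]
}}

```text
time_s: 8.85
ee_pos: [0.4497, -0.1529, 0.1355]
tool_rot: [179.9, -0.0, -155.6]
force: [0.4, 0.0, 0.3]
gripper_width: 0.0705
grasp_force: 0.0
```

Emit:
{"fn": "jog_arm", "kwargs": {
  "rows": [0,0,0,0,0,0,0,0,0,0,0,0,0,0,0,0,0,0,0,0,0,0,0,0,0,0,0,0,0,0],
  "gripper": 0,
  "newtons": 8
}}

```text
time_s: 9.27
ee_pos: [0.4506, -0.1539, 0.1386]
tool_rot: [-179.9, 0.1, -155.7]
force: [0.0, -0.6, 1.2]
gripper_width: 0.0394
grasp_force: 0.0
```

Emit:
{"fn": "jog_arm", "kwargs": {
  "rows": [0,0,0,0,0,0,0,0,0,0,0,0,0,0,0,0,0,0,0,0,0,0,0,0,0,0,0,0,0,0]
}}

```text
time_s: 9.68
ee_pos: [0.4499, -0.1538, 0.1379]
tool_rot: [-180.0, -0.0, -155.7]
force: [-0.7, -0.8, 3.4]
gripper_width: 0.019
grasp_force: 8.0
```

```bash
python3 st.py; python3 - <<'E'
from h import *
from bench import env
o=env.observe();p=o['ee_pos'];A=np.array([.527,-.118]);e=p[:2]-A
t0=np.degrees(np.arctan2(e[1],e[0]))%360
plan(p,o['tool_rot'][2]%360,[((*(A+.085*np.array([np.cos(np.radians(t)),np.sin(np.radians(t))])),p[2]),t) for t in np.arange(t0,150,-15)[1:]])
E
```

```text
[ 0.4499 -0.1538  0.1379] [-180.    -0.  -155.7] w 0.019017104273145537 7.999980426393449 [-0.7 -0.8  3.4] r 0.085 ang -155.08 [ 48.  29. -43. 117.  28.  45. 103.] 9.6833
[-0.5, 4.4, 0.0, 0.0, 0.0, 2.9, -1.1, 8.8, 0.0, 0.0, 0.0, 5.8, -1.6, 13.2, 0.0, 0.0, 0.0, 8.6, -2.1, 17.6, 0.0, 0.0, 0.0, 11.5, -2.7, 22.0, 0.0, 0.0, 0.0, 14.4]
[-0.6, 4.4, 0.0, 0.0, 0.0, 3.0, -1.2, 8.8, 0.0, 0.0, 0.0, 6.0, -1.7, 13.2, 0.0, 0.0, 0.0, 9.0, -2.3, 17.6, 0.0, 0.0, 0.0, 12.0, -2.9, 22.0, 0.0, 0.0, 0.0, 15.0]
[-0.6, 4.4, 0.0, 0.0, 0.0, 3.0, -1.2, 8.8, 0.0, 0.0, 0.0, 6.0, -1.7, 13.2, 0.0, 0.0, 0.0, 9.0, -2.3, 17.6, 0.0, 0.0, 0.0, 12.0, -2.9, 22.0, 0.0, 0.0, 0.0, 15.0]
```

Emit:
{"fn": "jog_arm", "kwargs": {
  "rows": [0,4.5,0,0,0,3,-0.5,9,0,0,0,6,-1,13,0,0,0,9,-2,17.5,0,0,0,12,-3,22,0,0,0,15]
}}

```text
time_s: 10.1
ee_pos: [0.443, -0.1332, 0.1379]
tool_rot: [-179.9, -0.1, -170.8]
force: [-2.0, -3.4, 4.9]
gripper_width: 0.0197
grasp_force: 8.0
```

Emit:
{"fn": "jog_arm", "kwargs": {
  "rows": [0,4.5,0,0,0,3,-0.5,9,0,0,0,6,-1,13,0,0,0,9,-2,17.5,0,0,0,12,-3,22,0,0,0,15]
}}

```text
time_s: 10.52
ee_pos: [0.4415, -0.111, 0.1378]
tool_rot: [-179.9, -0.2, 174.1]
force: [-5.4, -2.5, 9.6]
gripper_width: 0.0197
grasp_force: 8.0
```

```bash
python3 st.py a
```

```text
[ 0.4415 -0.111   0.1378] [-179.9   -0.2  174.1] w 0.019659615339960163 7.994536589831114 [-5.4 -2.5  9.6] r 0.0858 ang 175.33 [ 39.  25. -37. 120.  23.  42.  72.] 10.5167
```

View pics/at.png

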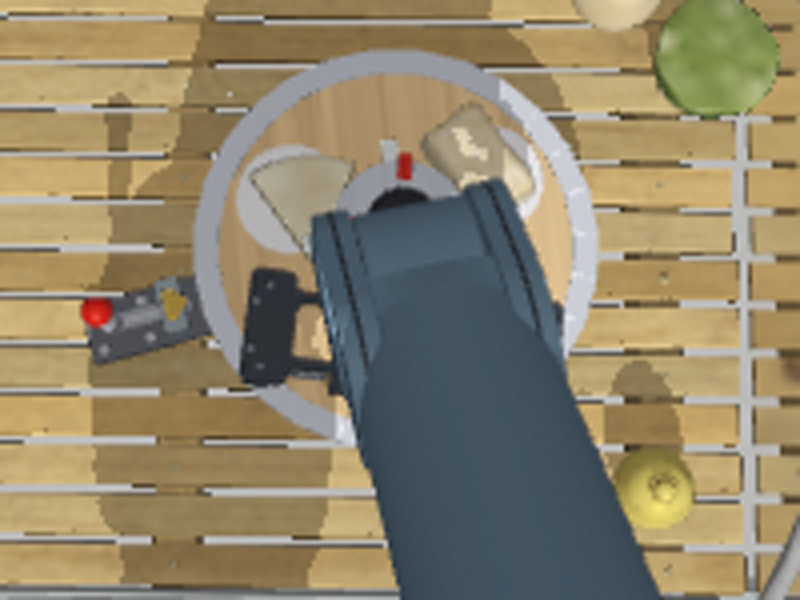

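The arm hides the handle, but the other cheeses and the tabs have rotated clockwise, so the crank drives the platter. Continuing.

Emit:
{"fn": "jog_arm", "kwargs": {
  "rows": [-0.5,4.5,0,0,0,3,-1,9,0,0,0,6,-2,13,0,0,0,9,-3,17.5,0,0,0,12,-3.5,22,0,0,0,15]
}}

```text
time_s: 11.03
ee_pos: [0.446, -0.0891, 0.1374]
tool_rot: [-179.8, -0.3, 159.1]
force: [-5.8, -1.9, 6.8]
gripper_width: 0.0196
grasp_force: 8.0
```

Emit:
{"fn": "jog_arm", "kwargs": {
  "rows": [-0.5,4.5,0,0,0,3,-1,9,0,0,0,6,-2,13,0,0,0,9,-2.5,17.5,0,0,0,12,-3,22,0,0,0,15]
}}

```text
time_s: 11.45
ee_pos: [0.4561, -0.0688, 0.1371]
tool_rot: [-179.8, -0.3, 144.2]
force: [-6.2, 0.5, 5.3]
gripper_width: 0.0202
grasp_force: 8.0
```

```bash
python3 st.py
```

```text
[ 0.4561 -0.0688  0.1371] [-179.8   -0.3  144.2] w 0.020189584924617806 7.993917146231979 [-6.2  0.5  5.3] r 0.0863 ang 145.26 [ 28.  25. -30. 119.  18.  41.  40.] 11.45
```

Emit:
{"fn": "jog_arm", "kwargs": {
  "rows": [-0.5,4.5,0,0,0,3,-1,9,0,0,0,6,-2,13,0,0,0,9,-3,17.5,0,0,0,12,-4,22,0,0,0,15]
}}

```text
time_s: 11.87
ee_pos: [0.4714, -0.0518, 0.1368]
tool_rot: [-179.7, -0.3, 129.2]
force: [-8.7, 5.4, 6.1]
gripper_width: 0.0195
grasp_force: 8.0
```

Emit:
{"fn": "jog_arm", "kwargs": {
  "rows": [-0.5,4.5,0,0,0,3,-1,9,0,0,0,6,-2,13,0,0,0,9,-2.5,17.5,0,0,0,12,-3.5,22,0,0,0,15]
}}

```text
time_s: 12.28
ee_pos: [0.491, -0.0394, 0.1367]
tool_rot: [-179.7, -0.3, 114.3]
force: [-7.6, 8.0, 2.9]
gripper_width: 0.0196
grasp_force: 8.0
```

```bash
python3 st.py b
```

```text
[ 0.491  -0.0394  0.1367] [-179.7   -0.3  114.3] w 0.0196235090554386 7.999100529123098 [-7.6  8.   2.9] r 0.0865 ang 114.64 [ 18.  26. -23. 115.  14.  42.  11.] 12.2833
```

View pics/bt.png

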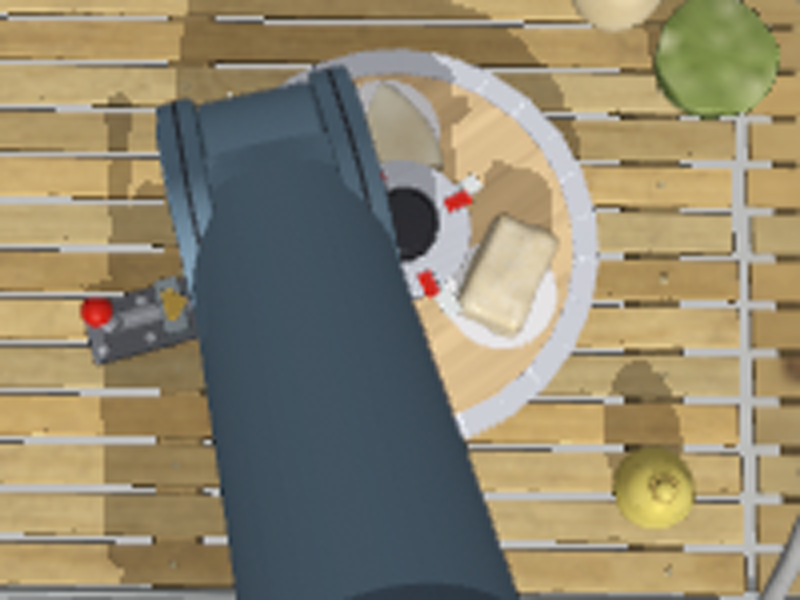

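The view shows the arm over the handle, tabs at about (473,184) and (447,297), and the marks beside them. I'll compute the platter angle from the tabs.

```bash
python3 - <<'E'
from h import *
T=np.load("bt.npz");A=np.array([.527,-.118])
for x,y,z in((473,184,.1),(447,297,.1),(458,201,.129),(429,284,.129)):
    e=back(T,240+x/4-.375,135+y/4-.375,z=z)[:2]-A;print(np.hypot(*e),np.degrees(np.arctan2(e[1],e[0])))
E
```

```text
0.06268508589376771 -54.172427737911285
0.053715366434843655 -142.01882280265164
0.04258433606322619 -63.01020600007158
0.04165573581065433 -153.31680347981947
```

Emit:
{"fn": "jog_arm", "kwargs": {
  "rows": [-0.5,4.5,0,0,0,3,-1,9,0,0,0,6,-2,13,0,0,0,9,-3,17.5,0,0,0,12,-4,22,0,0,0,15]
}}

```text
time_s: 12.8
ee_pos: [0.5134, -0.0325, 0.1367]
tool_rot: [-179.7, -0.3, 99.4]
force: [-5.1, 10.0, 0.9]
gripper_width: 0.0194
grasp_force: 8.0
```

```bash
python3 st.py c
```

```text
[ 0.5134 -0.0325  0.1367] [-179.7   -0.3   99.4] w 0.01938049433692445 7.996394512010738 [-5.1 10.   0.9] r 0.0865 ang 99.05 [ 14.  27. -19. 112.  12.  43.  -3.] 12.8
```

View pics/ct.png

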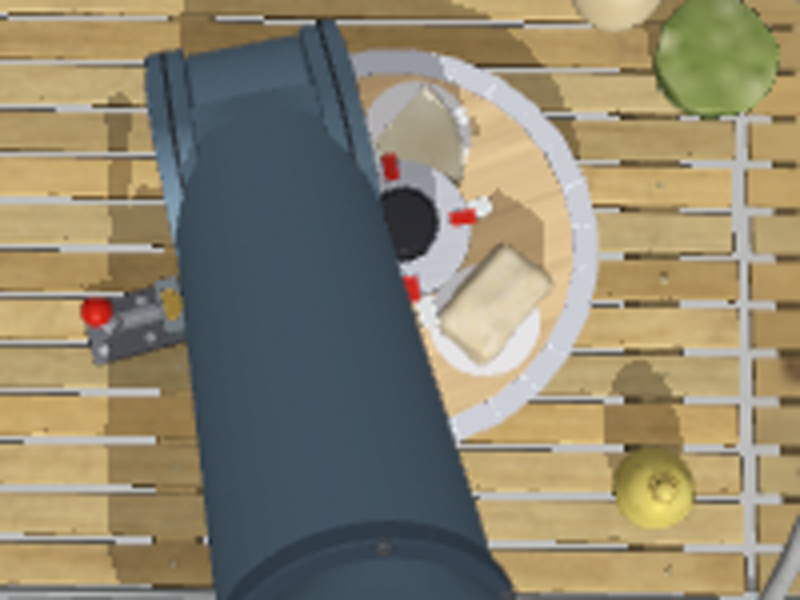

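The tab shows at about (482,207), another partly at (428,312), and the marks at about (462,217), (390,167) and (411,289).

```bash
python3 - <<'E'
from h import *
T=np.load("ct.npz");A=np.array([.527,-.118])
for x,y,z in((482,207,.1),(428,312,.1),(462,217,.129),(390,167,.129),(411,289,.129)):
    e=back(T,240+x/4-.375,135+y/4-.375,z=z)[:2]-A;print(x,np.hypot(*e).round(3),np.degrees(np.arctan2(e[1],e[0])).round(1))
# project expected tab / notch locations at carousel angle phi in scene zoom
S=np.load("cs.npz")
for r,z,a in((.135,.046,106.4),(.135,.046,106.4+7),(.135,.046,106.4-7)):
    u=proj(S,[*(A+r*np.array([np.cos(np.radians(a)),np.sin(np.radians(a))])),z]);print(a,(u-[230,145])*4.7)
E
```

```text
482 0.061 -70.1
428 0.057 -159.2
462 0.042 -78.3
390 0.043 10.8
411 0.041 -170.6
106.4 [536.09719653 395.84094255]
113.4 [543.48904167 372.54725063]
99.4 [525.35569836 418.33570992]
```

View pics/cs.png

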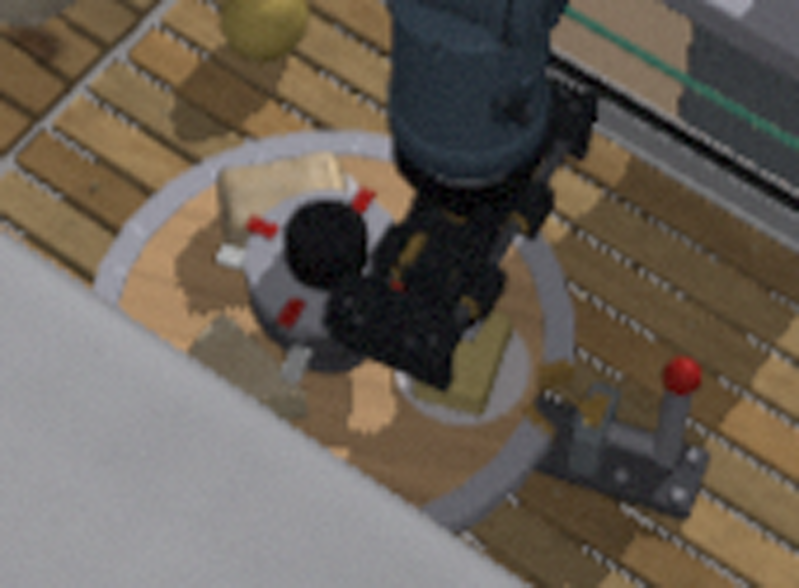

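The scene view shows the notch mouth between about (560,372) and (540,420), almost in front of the bolt. About 3.5° remains.

Emit:
{"fn": "jog_arm", "kwargs": {
  "rows": [0,2,0,0,0,1,0,4,0,0,0,2,-1,5.5,0,0,0,3.5,-1,5.5,0,0,0,3.5,-1,5.5,0,0,0,3.5]
}}

```text
time_s: 13.32
ee_pos: [0.5199, -0.0322, 0.1367]
tool_rot: [-179.8, -0.3, 96.0]
force: [-2.2, 11.4, -2.3]
gripper_width: 0.0197
grasp_force: 8.0
```

Emit:
{"fn": "jog_arm", "kwargs": {
  "rows": [0,0,0,0,0,0,0,0,0,0,0,0,0,0,0,0,0,0,0,0,0,0,0,0,0,0,0,0,0,0],
  "gripper": 0.6
}}

```text
time_s: 13.73
ee_pos: [0.5218, -0.0375, 0.1378]
tool_rot: [180.0, 0.0, 95.8]
force: [-0.2, -0.7, -0.4]
gripper_width: 0.0505
grasp_force: 0.0
```

Emit:
{"fn": "jog_arm", "kwargs": {
  "rows": [0,0,-10,0,0,0,0,0,-35,0,0,0,0,0,-65,0,0,0,0,0,-95,0,0,0,0,0,-95,0,0,0]
}}

```text
time_s: 14.15
ee_pos: [0.5252, -0.037, 0.2389]
tool_rot: [179.4, 0.1, 95.8]
force: [1.6, -0.2, -0.7]
gripper_width: 0.0527
grasp_force: 0.0
```

```bash
python3 st.py d; python3 - <<'E'
from h import *
from bench import env
T=np.load("at.npz");S=np.load("scene0.npz")
# bolt post from red ball: both views, ball centre z=.124
print(back(T,263.7,212.6,z=.124),back(S,376.1,222.7,z=.124))
A=np.array([.527,-.118]);f=lambda r,t:A+r*np.array([np.cos(np.radians(t)),np.sin(np.radians(t))])
o=env.observe();p=o['ee_pos'];print(f(.212,106.4))
q=f(.24,106.4);y=o['tool_rot'][2]
plan(p,y,[((*q,.232),106.4),((*q,.09),106.4)])
E
```

```text
[ 0.5252 -0.037   0.2389] [1.794e+02 1.000e-01 9.580e+01] w 0.05271535136193595 0.0 [ 1.6 -0.2 -0.7] r 0.0811 ang 91.3 [ 15.  20. -20. 106.   8.  55.  -2.] 14.15
[0.46831426 0.08518543 0.124     ] [0.460783   0.08875698 0.124     ]
[0.46714361 0.08537456]
[31.0, -9.6, 0.5, 0.0, 0.0, -2.1, 62.0, -19.1, 1.0, 0.0, 0.0, -4.2, 93.1, -28.7, 1.5, 0.0, 0.0, -6.4, 124.1, -38.3, 1.9, 0.0, 0.0, -8.5, 155.1, -47.9, 2.4, 0.0, 0.0, -10.6]
[0.0, 0.0, 28.4, 0.0, 0.0, -0.0, 0.0, 0.0, 56.8, 0.0, 0.0, -0.0, 0.0, 0.0, 85.2, 0.0, 0.0, -0.0, 0.0, 0.0, 113.6, 0.0, 0.0, -0.0, 0.0, 0.0, 142.0, 0.0, 0.0, -0.0]
```

Emit:
{"fn": "jog_arm", "kwargs": {
  "rows": [32,-10,0,0,0,-2,64,-19,0,0,0,-4,96,-29,0,0,0,-6,128,-39,0,0,0,-8.5,160,-48,0,0,0,-10.5],
  "gripper": 0
}}

```text
time_s: 14.67
ee_pos: [0.4559, 0.1181, 0.2318]
tool_rot: [-179.9, 0.0, 106.4]
force: [0.7, 0.3, -0.8]
gripper_width: 0.0218
grasp_force: 0.0
```

Emit:
{"fn": "jog_arm", "kwargs": {
  "rows": [0,0,0,0,0,0,0,0,35,0,0,0,0,0,70,0,0,0,0,0,105,0,0,0,0,0,143,0,0,0]
}}

```text
time_s: 15.08
ee_pos: [0.4574, 0.1166, 0.088]
tool_rot: [-180.0, 0.0, 106.3]
force: [0.9, 0.0, 0.3]
gripper_width: 0.0004
grasp_force: 0.0
```

Emit:
{"fn": "jog_arm", "kwargs": {
  "rows": [0,0,0,0,0,0,-3,0,0,0,0,0,-6,0,0,0,0,0,-9,0,0,0,0,0,-12,0,0,0,0,0]
}}

```text
time_s: 15.5
ee_pos: [0.4627, 0.1055, 0.0917]
tool_rot: [179.8, 0.0, 106.3]
force: [0.5, 2.5, 1.0]
gripper_width: 0.0008
grasp_force: 1.7
```

```bash
python3 st.py e
```

```text
[0.4627 0.1055 0.0917] [179.8   0.  106.3] w 0.0007809819708438552 1.6797579266130924 [0.5 2.5 1. ] r 0.2326 ang 106.05 [ -0.  29. -22. 119.  19.  35. -19.] 15.5
```

View pics/es.png

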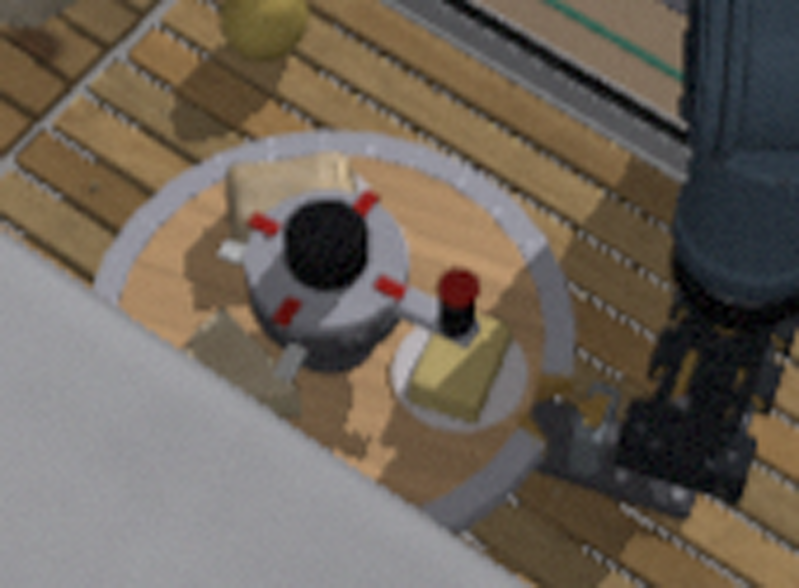

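The notch mouth, about (550,385) to (535,428), faces the bolt and the finger touches the post. Now I'll push it in.

Emit:
{"fn": "jog_arm", "kwargs": {
  "rows": [-2.5,0,0,0,0,0,-5,0,0,0,0,0,-7.5,0,0,0,0,0,-10,0,0,0,0,0,-12,0,0,0,0,0]
}}

```text
time_s: 16.02
ee_pos: [0.4649, 0.0944, 0.0899]
tool_rot: [180.0, -0.0, 106.3]
force: [0.3, 2.7, 2.6]
gripper_width: 0.0003
grasp_force: 1.6
```

Emit:
{"fn": "jog_arm", "kwargs": {
  "rows": [-2,0,0,0,0,0,-4,0,0,0,0,0,-6,0,0,0,0,0,-8,0,0,0,0,0,-9,0,0,0,0,0]
}}

```text
time_s: 16.43
ee_pos: [0.4672, 0.0853, 0.0897]
tool_rot: [180.0, 0.0, 106.3]
force: [0.4, 4.3, 1.9]
gripper_width: 0.0004
grasp_force: 1.6
```

```bash
python3 st.py
```

```text
[0.4672 0.0853 0.0897] [180.    0.  106.3] w 0.00042057968352831893 1.616013147868216 [0.4 4.3 1.9] r 0.2119 ang 106.39 [  2.  29. -22. 119.  19.  35. -16.] 16.4333
```

Emit:
{"fn": "jog_arm", "kwargs": {
  "rows": [-2,0,0,0,0,0,-4,0,0,0,0,0,-5,0,0,0,0,0,-6,0,0,0,0,0,-6,0,0,0,0,0]
}}

```text
time_s: 16.85
ee_pos: [0.468, 0.0828, 0.0898]
tool_rot: [180.0, -0.2, 106.5]
force: [-0.9, 12.7, 3.4]
gripper_width: 0.0006
grasp_force: 5.8
```

Emit:
{"fn": "jog_arm", "kwargs": {
  "rows": [-2,0,0,0,0,0,-4,0,0,0,0,0,-4,0,0,0,0,0,-4,0,0,0,0,0,-4,0,0,0,0,0]
}}

```text
time_s: 17.27
ee_pos: [0.4681, 0.0825, 0.0899]
tool_rot: [179.9, -0.4, 106.7]
force: [-6.2, 20.5, 4.3]
gripper_width: 0.0007
grasp_force: 10.7
```

Emit:
{"fn": "jog_arm", "kwargs": {
  "rows": [5,0,0,0,0,0,15,0,0,0,0,0,30,0,0,0,0,0,40,0,0,0,0,0,40,0,0,0,0,0]
}}

```text
time_s: 17.68
ee_pos: [0.4574, 0.1158, 0.0895]
tool_rot: [-179.9, -0.0, 106.5]
force: [-0.5, -0.2, -0.8]
gripper_width: 0.0006
grasp_force: 0.0
```

Emit:
{"fn": "jog_arm", "kwargs": {
  "rows": [0,0,0,0,0,0,0,0,-35,0,0,0,0,0,-75,0,0,0,0,0,-110,0,0,0,0,0,-140,0,0,0]
}}

```text
time_s: 18.1
ee_pos: [0.4588, 0.1132, 0.2319]
tool_rot: [180.0, 0.0, 106.2]
force: [1.8, -0.0, 0.7]
gripper_width: 0.0005
grasp_force: 0.0
```

```bash
python3 st.py f; python3 - <<'E'
from h import *
A=np.array([.527,-.118])
for n in("top0","ft","scene0","fs"):
    c=np.load(n+".npz");p=c['p'].astype(int);m=((p[...,0]>120)&(p[...,1]<70)&(p[...,2]<70)).astype(np.uint8)
    k,l,s,ce=cv2.connectedComponentsWithStats(m)
    for i in range(1,k):
        if s[i,4]>=6 and 240<ce[i][0]<440 and 130<ce[i][1]<285:
            P=back(c,*ce[i],d=np.median(c['d'][l==i]));e=P[:2]-A
            print(n,s[i,4],P.round(3),np.hypot(*e).round(3),np.degrees(np.arctan2(e[1],e[0])).round(1))
E
```

```text
[0.4588 0.1132 0.2319] [180.    0.  106.2] w 0.0004517970836732501 0.0 [ 1.8 -0.   0.7] r 0.2411 ang 106.44 [  4.  16. -27. 113.   9.  53. -12.] 18.1
top0 20 [ 0.57  -0.115  0.147] 0.043 4.4
top0 19 [ 0.53  -0.159  0.148] 0.041 -85.5
top0 19 [ 0.525 -0.076  0.147] 0.042 92.5
top0 19 [ 0.485 -0.12   0.148] 0.042 -177.0
top0 43 [0.467 0.084 0.132] 0.211 106.4
top0 57 [ 0.443 -0.123  0.186] 0.085 -176.6
ft 18 [ 0.569 -0.113  0.129] 0.042 7.1
ft 57 [ 0.518 -0.033  0.168] 0.085 96.2
ft 15 [ 0.532 -0.16   0.13 ] 0.042 -83.6
ft 16 [ 0.523 -0.077  0.129] 0.042 95.6
ft 13 [ 0.487 -0.121  0.129] 0.04 -175.0
ft 46 [0.474 0.062 0.131] 0.187 106.3
scene0 12 [ 0.53  -0.158  0.149] 0.04 -85.6
scene0 14 [0.467 0.091 0.136] 0.218 105.9
fs 13 [ 0.485 -0.118  0.13 ] 0.042 179.7
fs 12 [ 0.533 -0.154  0.131] 0.037 -80.5
fs 14 [ 0.523 -0.071  0.131] 0.047 94.8
fs 14 [0.473 0.068 0.135] 0.193 106.1
```

View pics/fs.png

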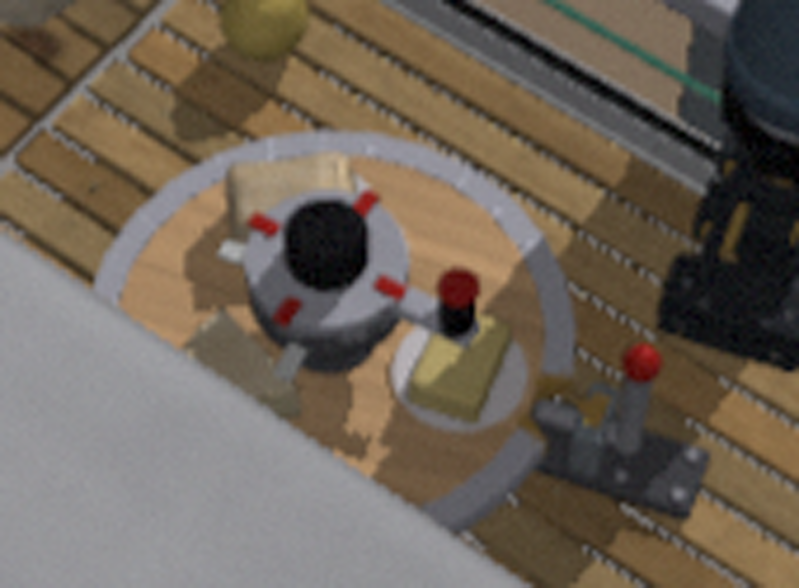

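The picture shows the bolt in the notch, with its ball at about (642,362). The measured ball radius went from 211 to 187 mm and the head is 18 mm lower. The gripper is clear, so I'm handing in.

```bash
python3 -c "
from bench import env
print(env.sign_off())"
```

```text
the job is handed in; nothing more can be done
None
```

I handed the job in at about 18 s of the 66 s: by camera the head is down its full 18 mm, the yellow block is at the bolt and the bolt is in about 24 mm, but the judge's verdict was not shown.

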